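# Mount the steel filter funnel on the vacuum manifold and open the valve

### The arm

A 7-joint arm with a two-finger parallel gripper is mounted at the origin on a cart in front of the work surface, level with it; the furniture and walls round the work are solid. World frame = base frame: x ahead of the robot, y to its left, z up, the work surface at z = 0. Lengths are in m, angles in degrees, forces in N, time in s.
With the tool pointing down it reaches from about 0.35 to 0.775 m from the base axis. Payload 3.1 kg.
Tool frame: the origin (TCP) lies on the centre line of the jaws, within the pads' length; the fingertips stand 17 mm ahead of it and the grasp point (between the pads) lies 2 mm behind it (robot.tip_reach is the distance from the TCP to the fingertips, in m); z points along the fingers, y is the line along which they close (so a half turn about z gives the same grasp; the last joint's range is limited). The gripper opens to 85 mm and grips with 20 to 120 N. Pads are 22 mm wide; open, the fingers measure 114 mm over their backs; the gripper's body (76 mm by 85 mm) begins 54 mm behind the grasp point. The pads swing forward as they close: fully open they stand 13 mm farther back than shut.
Start: joints at [68.085, 17.813, 0.802, 86.603, -0.252, 75.585, -1.558], TCP at [0.184, -0.518, 0.248] pointing down, gripper open.
Joint ranges: [-154.91, 154.91], [-16.99, 109.72], [-72.82, 74.43], [7.12, 147.25], [-82.49, 262.49], [11.32, 116.49], [-174.64, 174.64]. Speed limits (degrees/s): [159.86, 159.86, 180, 180, 180, 180, 180].

### API

Orientations are given as [roll, pitch, yaw] about the fixed x, y, z axes, in that order (R = Rz(yaw) Ry(pitch) Rx(roll)).
In Python, from station import robot, fingers, vision, workorder, recognise gives the robot as it stands. Calls block until the motion is done:
- robot.move_to(position, orientation): joint-space move of the TCP to a pose.
- robot.line_to(position, orientation=None, velocity=0.15, f_stop=None): straight line of the TCP; orientation=None keeps the orientation; velocity is the mean speed in m/s. With f_stop (N) it stops when the force on the tool has changed by that much, and returns True; else False.
- robot.move_j(angles): joint-space move.
- fingers.gripper_to(opening, force=None): opening from 0.0 (shut) to 1.0 (fully open); force is the grip in N (None keeps the last); returns when the fingers have stopped.
- robot.pause(seconds).
- robot.inverse_kinematics(position, orientation): joint angles nearest the present ones, or None.
- vision.grab_frame(name): name is "scene" or "top"; returns the picture (400x640x3 uint8, red, green, blue); there is no depth.
- vision.calibration(name): a dict with "mtx" (3x3 intrinsics, pixels), "k1" (the pictures are not rectified: a ray, as slopes to the right and down, at radius r is drawn at 1 + k1 r^2 times it, then the intrinsics apply), "extrinsics" (4x4, takes a point from world to camera coordinates). Camera axes: x right, y up, looking along -z (the intrinsics and any distortion apply to the point x, -y, -z); pixel columns grow to the right and rows downward; lengths in m; the calibration is good to about 2 mm. A picture is of the moment at which its call begins. calibration takes no time and is no camera call.
A pose or a line that the arm cannot do raises robot.PlanningError and nothing moves.
- workorder.close_job(): hands the job in; it is judged then, once.
Trained networks look in the newest picture that a camera, given by its name, has taken for a name from the list of things; names that differ only in an ending like _2 or _b are one class to them, and where a whole thing is asked for, a point or a joint stands for the part that bears it (a point fixed in the world has none). Each returns a list of dicts, best first, with "p" (0 to 1); they miss things now and then, are a little off and sometimes report something else, mostly with a low value. They report only what shows in the picture. A call takes as long as a camera call.
- recognise(label, camera): "rect" ([centre column, centre row, width, height] in pixels, round what is visible of it).
Readings, each from a call of its own:
- robot.current_time_s(): time.
- robot.current_joint_positions(): joint angles.
- robot.current_dq(): joint speeds.
- robot.current_joint_torque(): joint torques, N m.
- robot.current_tool_pos(): TCP position.
- robot.current_eef_rot(): TCP orientation.
- robot.current_contact_force(): force on the tool from outside, world axes, zero at the start.
- robot.current_torque(): the same for the moment, N m.
- robot.current_finger_gap(): opening from 0.0 (shut) to 1.0 (fully open).
- robot.current_gripper_force(): force on a finger pad.
Only numpy, scipy, OpenCV 4.12 (cv2) and the standard library are available. Lean on these libraries where they do the work, as an engineer would, in place of code of your own. Each camera call takes 0.05 s, during which the arm holds its last target. There are 200 camera calls.

### The job

Set up the vacuum filtration: take the steel filter funnel out of the sloping draining rack and stand it upright in the open conical seat of the manifold, keeping hold of it until its rubber stopper is fully home. Then open the vacuum: swing the red valve lever all the way round until it lies in line with the pipe. Leave the white funnel in the rack and do not disturb the other things on the table.

Things in the scene. Friction and masses are not known exactly. Their poses are not given: they have to be found in the camera images.
- steel_funnel: Filter funnel with a bright steel cup, 139 mm long, 0.14 to 0.28 kg. Origin: centre of the small lower end of its black rubber stopper; z along its axis to the cup. Along z: outlet tube d 10 from -9 to 0 mm; stopper, a cone of 12 deg half-angle, d 29 at 0 to d 47 at 42; flange d 60 from 42 to 50; cup from 50 to 130. Starts in one of the rack's two places, held by its weight.
- cup_rim (a point): Centre of the steel funnel's open mouth, 130 mm along its axis from its origin; axes as the funnel's. The cup is straight and round, d 52 outside, 2.5 mm wall, with a d 54 rolled rim; grip it across d 52, 15 to 60 mm below the rim. To leave the rack, draw the funnel out along its axis, 52 mm to clear.
- white_funnel: Same funnel with a white plastic cup, a blue band and a blue rim, in the other place of the rack, 100 mm beside the first; stays there. Origin and axes alike.
- rack: Fixed draining rack: white plate 215 x 85 x 6 mm sloping 40 deg, rising away from the rack's front (-x), on two bent-wire stands, blue drip tray beneath. Origin on the table under the plate's centre; y along the plate. Holes at y = +50 and -50 mm; the flanges lie on the plate, the funnels' axes lean 40 deg from vertical with the mouths towards the front, about 140 mm high.
- manifold: Fixed steel vacuum manifold. Origin on the table under the open seat, z up, y along the header pipe (d 28, axis 42 mm high, y -127 to +135 mm). Open conical seat at y = 0; a like seat at y = -90, closed with a black rubber plug, 140 mm high (leave it); brass ball valve at y = +130, hose barb to +192. Two feet, 100 mm long in x.
- seat_mouth (a point): Centre of the open seat's mouth, 115 mm above the table. The seat is a cone of 12 deg half-angle open upward, d 45 at the mouth, 53 mm deep. With the funnel home, the funnel's origin lies about 37 mm below this point on its axis and the flange about 5 mm above the mouth. Axes as the manifold's.
- valve_pivot (a point): Lever's pivot, 82 mm above the table at y = +130 mm of the manifold. Axes as the manifold's.
- lever_grip (a point): Point on the lever's middle line, 70 mm from the pivot and 82 mm above the table. The lever is a flat bar with a red sleeve 15 mm wide and 10 mm thick from 27 to 97 mm from the pivot; x of this point points from here to the pivot.
- valve_lever (a joint): Angle of the valve lever, rad, about the vertical: 0 = shut, lever across the pipe, pointing to the manifold's -x; 1.571 = fully open (stop), lever in line with the pipe, pointing to its +y, over the hose barb. Turns clockwise from above. Stays where left; about 2 N at the sleeve moves it. Starts at 0 to 0.12.
- petri_1: Clear petri dish, d 63 x 15 mm, in front of the manifold. Origin under its centre.
- petri_2: Second petri dish, alike.
- tweezers: Steel tweezers, 122 x 13 x 9 mm, lying on the table. Origin under the middle.
- dropper_bottle: Brown dropper bottle, d 34 x 102 mm, behind the manifold. Origin under its centre.
- pin_jar: Clear jar of pins, d 61 x 86 mm, near the front right. Origin under its centre.
- tissue_pack: Small carton, 60 x 106 x 28 mm, behind the manifold. Origin under its centre.

How it is judged:
By the outcome, as a careful person would: the job done as asked, in the order asked, and still so for the second after the job is handed in, with the robot touching nothing.
It also fails if it takes over 56 s, if anything falls off the work surface, if the arm or the gripper's body presses on something with over 40 N, if the wrist force passes 120 N, or if a joint passes its speed limit or range.

## Working session

There is one attempt and no reset: what is moved stays moved. The work goes in short steps, each a Python script; the robot and the scene stay as the last script left them, time stands still between calls to the robot, and variables do not carry over. Pictures are saved under pics/ and viewed, at most 10 in all, crops included, and the job is handed in when it is done.

```bash
ls; mkdir -p pics
python3 - <<'E'
from station import robot, fingers, vision, workorder, recognise
import cv2,numpy as np
for n in ["scene","top"]:
    im=vision.grab_frame(n); cv2.imwrite(f"pics/{n}0.png",im[:,:,::-1])
    c=vision.calibration(n); print(n,np.round(c["mtx"],1).tolist(),c["k1"],np.round(c["extrinsics"],4).tolist())
    for l in ["steel_funnel","white_funnel","rack","manifold","valve_lever","lever_grip","cup_rim","dropper_bottle","pin_jar"]:
        print(l,[(np.round(d["rect"]).tolist(),round(d["p"],2)) for d in recognise(l,n)[:2]])
print(robot.current_time_s())
E
```

```text
pics
scene [[405.1, 0.0, 318.5], [0.0, 405.1, 200.9], [0.0, 0.0, 1.0]] 0.005878558294198448 [[-0.6653, -0.7465, 0.0134, 0.2851], [0.348, -0.2942, 0.8901, -0.3165], [-0.6605, 0.5968, 0.4555, -0.6386], [0.0, 0.0, 0.0, 1.0]]
steel_funnel [([361.0, 179.0, 28.0, 34.0], 0.82)]
white_funnel [([331.0, 187.0, 29.0, 36.0], 0.7)]
rack [([339.0, 201.0, 80.0, 55.0], 0.74), ([363.0, 179.0, 28.0, 35.0], 0.72)]
manifold [([258.0, 254.0, 121.0, 99.0], 0.69)]
valve_lever [([237.0, 282.0, 34.0, 32.0], 0.66)]
lever_grip [([239.0, 281.0, 40.0, 31.0], 0.59)]
cup_rim [([363.0, 179.0, 30.0, 32.0], 0.73), ([258.0, 253.0, 115.0, 99.0], 0.38)]
dropper_bottle [([261.0, 216.0, 19.0, 37.0], 0.83)]
pin_jar [([237.0, 280.0, 33.0, 29.0], 0.6), ([411.0, 212.0, 24.0, 40.0], 0.58)]
top [[462.4, 0.0, 317.0], [0.0, 462.4, 198.8], [0.0, 0.0, 1.0]] -0.09532079705093095 [[-0.0003, -0.9996, 0.0291, -0.0951], [0.9818, 0.0052, 0.19, -0.5396], [-0.1901, 0.0286, 0.9814, -1.2834], [0.0, 0.0, 0.0, 1.0]]
steel_funnel [([384.0, 183.0, 27.0, 31.0], 0.7), ([399.0, 241.0, 24.0, 26.0], 0.48)]
white_funnel [([350.0, 179.0, 18.0, 27.0], 0.65), ([246.0, 225.0, 109.0, 54.0], 0.29)]
rack [([367.0, 176.0, 82.0, 50.0], 0.74), ([385.0, 184.0, 24.0, 31.0], 0.3)]
manifold [([247.0, 226.0, 114.0, 55.0], 0.91)]
valve_lever [([211.0, 230.0, 4.0, 46.0], 0.78), ([248.0, 223.0, 112.0, 55.0], 0.49)]
lever_grip [([213.0, 233.0, 11.0, 40.0], 0.71)]
cup_rim [([386.0, 186.0, 23.0, 31.0], 0.83)]
dropper_bottle [([286.0, 159.0, 9.0, 16.0], 0.57)]
pin_jar [([399.0, 240.0, 24.0, 21.0], 0.89), ([209.0, 233.0, 9.0, 44.0], 0.32)]
1.0
```

Run:
```python
import cv2
a=cv2.imread("pics/top0.png")[130:290,170:430]; cv2.imwrite("pics/t1.png",cv2.resize(a,None,fx=3,fy=3,interpolation=cv2.INTER_CUBIC))
a=cv2.imread("pics/scene0.png")[140:320,180:440]; cv2.imwrite("pics/s1.png",cv2.resize(a,None,fx=3,fy=3,interpolation=cv2.INTER_CUBIC))
```

```text
(no output)
```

View pics/t1.png

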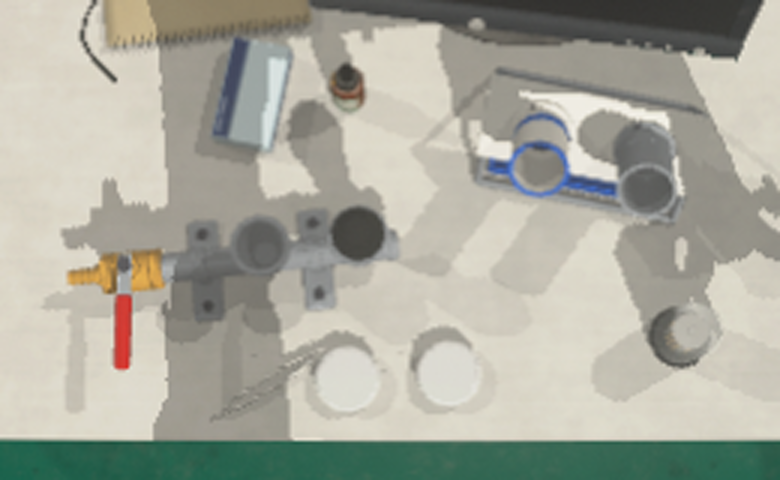

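View pics/s1.png

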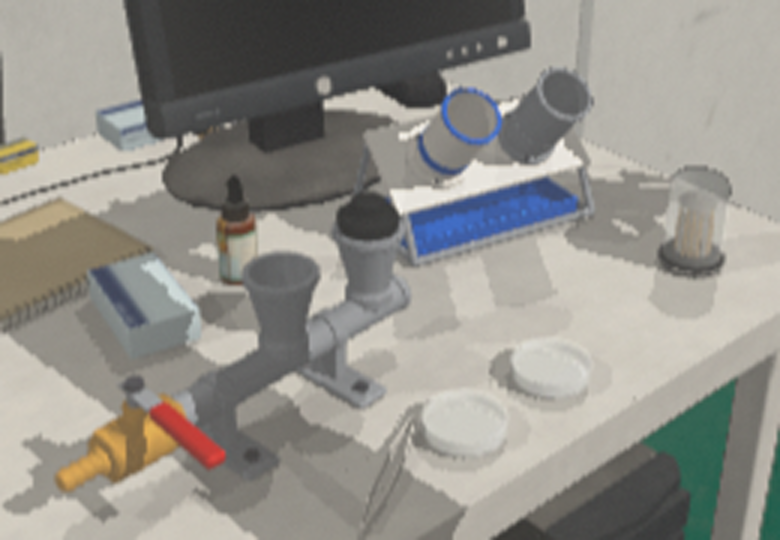

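The top crop shows the steel rim near (646,190), the white rim at (540,168), the open seat mouth at (261,244), the plug at (358,233), and the lever running from (123,264) to (122,368). The scene crop shows the steel rim at (565,95), the seat mouth at (281,270), and the lever tip at (218,456).

```bash
cat > fit.py <<'E'
from station import vision
import numpy as np
from scipy.optimize import least_squares
C={n:vision.calibration(n) for n in("top","scene")}
def proj(n,P):
    c=C[n];p=np.asarray(c["extrinsics"])@np.r_[P,1]; s=np.array([p[0],-p[1]])/-p[2]
    s=s*(1+c["k1"]*(s@s)); m=np.asarray(c["mtx"]); return m[:2,:2]@s+m[:2,2]
OFF={"top":(170,130),"scene":(180,140)}
def px(n,c,r): return np.array([(c+.5)/3-.5,(r+.5)/3-.5])+OFF[n]
def T(p,l):
    c,s=np.cos(p[2]),np.sin(p[2]); return np.array([p[0]+c*l[0]-s*l[1],p[1]+s*l[0]+c*l[1],l[2]])
E
cat > run1.py <<'E'
from fit import *
# manifold x,y,yaw
M=[("top",261,243,(0,0,.115)),("scene",282,271,(0,0,.115)),("top",358,232,(0,-.09,.140)),
   ("top",72,276,(0,.192,.042)),("scene",62,480,(0,.192,.042))]
f=lambda p:np.concatenate([proj(n,T(p,l))-px(n,c,r) for n,c,r,l in M])
m=least_squares(f,[.45,.2,0]); print("manifold",m.x[:2],np.degrees(m.x[2]),np.round(m.fun,1))
for n,c,r in [("top",122,368),("scene",218,460)]:
    g=least_squares(lambda a:proj(n,T(m.x,(-.097*np.cos(a[0]),.130+.097*np.sin(a[0]),.082)))-px(n,c,r),[0.05]);print("lever",g.x,g.fun)
R=[("top",646,190,-.05),("scene",565,95,-.05),("top",540,168,.05),("scene",471,117,.05)]
f=lambda p:np.concatenate([proj(n,T(p,(0,y,p[3])))-px(n,c,r) for n,c,r,y in R])
k=least_squares(f,[.55,-.15,0,.14]); print("rims",k.x[:2],np.degrees(k.x[2]),k.x[3],np.round(k.fun,1))
print("steel rim",T(k.x,(0,-.05,k.x[3])))
# indep triangulation
for i in (0,2):
    g=least_squares(lambda P:np.concatenate([proj(n,P)-px(n,c,r) for n,c,r,_ in R[i:i+2]]),[.5,-.1,.15]);print(g.x,np.round(g.fun,1))
np.save("m.npy",m.x);np.save("k.npy",k.x)
E
python3 run1.py
```

```text
manifold [0.49343559 0.07181757] 5.436851970670705 [ 0.4  0.2  0.4  0.5  0.6 -0.6 -0.4 -0.8 -0.3  1. ]
lever [0.10277667] [ 0.01134488 -0.75460595]
lever [0.08867534] [0.51406246 0.99260223]
rims [ 0.54999996 -0.22766489] -11.58756717646707 0.1424321759511309 [ 0.2 -0.1  0.2  0.1 -0.5 -0.2  0.3 -0. ]
steel rim [ 0.53995669 -0.27664583  0.14243218]
[ 0.5396471  -0.27586464  0.14310761] [-0.  -0.1  0.1  0. ]
[ 0.56032036 -0.17933881  0.14187968] [-0.3 -0.3  0.4  0.1]
```

```bash
cat > h.py <<'E'
from station import robot, fingers, vision, workorder, recognise
import numpy as np
from scipy.spatial.transform import Rotation as Ro
k=np.load("k.npy");m=np.load("m.npy")
c,s=np.cos(k[2]),np.sin(k[2]); t=np.radians(40)
d=np.array([-c*np.sin(t),-s*np.sin(t),np.cos(t)])
rim=np.array([k[0]+s*.05,k[1]-c*.05,k[3]])
def ori(z,y):
    R=np.column_stack([np.cross(y,z),y,z]); return Ro.from_matrix(R).as_euler("xyz",degrees=True)
yr=np.array([-s,c,0]); G=.032-.002   # TCP below rim when grasped (grasp point 2 mm behind TCP)
E
cat > plan.py <<'E'
from h import *
print(robot.current_eef_rot())
for sg in(1,-1):
    o=ori(-d,sg*yr); o2=ori(np.array([0,0,-1.]),sg*yr)
    for nm,p,oo in [("pre",rim+d*.06,o),("grasp",rim-d*G,o),("out",rim+d*(.1-G),o),("up",rim+d*(.1-G)+[-.02,0,.08],o2),("seat",[m[0],m[1],.305-G],o2),("home",[m[0],m[1],.208-G],o2)]:
        q=robot.inverse_kinematics(list(p),list(oo)); print(sg,nm,np.round(p,3),np.round(oo),None if q is None else np.round(q))
for a in np.linspace(.09,1.571,4):
    for sg in (1,-1):
        b=m[2]+np.pi-a; L=np.array([np.cos(b),np.sin(b),0]); y=sg*np.array([-L[1],L[0],0])
        P=np.array([m[0]-np.sin(m[2])*.13,m[1]+np.cos(m[2])*.13,.082])+.07*L
        q=robot.inverse_kinematics(list(P),list(ori(np.array([0,0,-1.]),y)));print(a,sg,np.round(P,3),None if q is None else np.round(q))
E
python3 plan.py
```

```text
[ 1.79997356e+02 -8.63650578e-04  1.95282611e+01]
1 pre [ 0.502 -0.269  0.188] [180.  40. 168.] [-17.   6.  57. 126. -61.  25. 167.]
1 grasp [ 0.559 -0.281  0.119] [180.  40. 168.] [ 82.  31. -62. 120.  76.  14.  41.]
1 out [ 0.496 -0.268  0.196] [180.  40. 168.] [-18.   3.  57. 127. -55.  24. 162.]
1 up [ 0.476 -0.268  0.276] [180.   0. 168.] [ 51.  19. -32.  83.  10.  80.  97.]
1 seat [0.493 0.072 0.275] [180.   0. 168.] [ 30.  17. -51.  90.  13.  79.  56.]
1 home [0.493 0.072 0.178] [180.   0. 168.] [ 29.  22. -51.  99.  18.  67.  52.]
-1 pre [ 0.502 -0.269  0.188] [180. -40. -12.] [ 52.   5. -17. 124. -46.  19. -26.]
-1 grasp [ 0.559 -0.281  0.119] [180. -40. -12.] [ 32.  17.   1. 122. -78.  14.   4.]
-1 out [ 0.496 -0.268  0.196] [180. -40. -12.] [ 52.   4. -17. 125. -46.  20. -27.]
-1 up [ 0.476 -0.268  0.276] [180.   0. -12.] [ 35.  17.  -9.  84.   3.  79. -76.]
-1 seat [0.493 0.072 0.275] [180.   0. -12.] [  26.   16.  -46.   90.   12.   79. -122.]
-1 home [0.493 0.072 0.178] [180.   0. -12.] [  24.   20.  -44.  100.   15.   66. -125.]
0.09 1 [0.411 0.201 0.082] [  14.   27.  -54.  112.   26.   55. -142.]
0.09 -1 [0.411 0.201 0.082] [ 12.  25. -50. 112.  24.  54.  40.]
0.5836666666666667 1 [0.419 0.234 0.082] [ -65.   24.   43.  111.  -20.   53. -130.]
0.5836666666666667 -1 [0.419 0.234 0.082] [  7.  28. -50. 109.  26.  55.   8.]
1.0773333333333333 1 [0.442 0.259 0.082] [ -78.   37.   65.  107.  -38.   61. -144.]
1.0773333333333333 -1 [0.442 0.259 0.082] [  4.  31. -48. 104.  27.  57. -22.]
1.571 1 [0.475 0.271 0.082] [ 10.  41. -62.  98.  40.  65. 122.]
1.571 -1 [0.475 0.271 0.082] [  2.  35. -48.  99.  29.  60. -50.]
```

```bash
cat >> h.py <<'E'
def tool(b,tilt,sg=-1):
    """tilt = funnel axis lean (deg, in rack's axis plane), b = tool pitch off the funnel axis"""
    a=np.radians(tilt-b); f=np.array([c,s,0]); return list(ori(f*np.sin(a)-np.array([0,0,np.cos(a)]),sg*yr))
def tcp(rimp,tilt,b):
    a=np.radians(tilt); ax=np.array([-c*np.sin(a),-s*np.sin(a),np.cos(a)])
    a=np.radians(tilt-b); z=np.array([c*np.sin(a),s*np.sin(a),-np.cos(a)])
    return rimp-ax*.032+z*.002
E
cat > plan2.py <<'E'
from h import *
for b in(20,30,40):
  for sg in (-1,1):
    print(b,sg)
    for nm,r,tl in [("pre",rim+d*.085,40),("grasp",rim,40),("up",rim+d*.1+[-.02,0,.08],0),("seat",np.array([m[0],m[1],.305]),0),("home",np.array([m[0],m[1],.208]),0)]:
        q=robot.inverse_kinematics(list(tcp(r,tl,b)),tool(b,tl,sg)); print(nm,None if q is None else np.round(q))
E
python3 plan2.py
```

```text
20 -1
pre [ 39.  12. -11. 107.  -6.  42. -69.]
grasp [ 34.  22.  -8. 104.  -5.  35. -71.]
up [ 30.  29.  -8.  71.   8. 100. -79.]
seat [  16.   29.  -35.   75.    6.   98. -119.]
home [  15.   32.  -33.   84.    8.   87. -119.]
20 1
pre [ 53.  14. -27. 107.   1.  42. 106.]
grasp [ 51.  25. -30. 103.  13.  36.  95.]
up [ 45.  33. -33.  70.  18. 102.  92.]
seat [ 23.  32. -48.  75.  12.  99.  55.]
home [ 23.  36. -45.  83.  14.  88.  55.]
30 -1
pre [ 35.  17.  -9.  98.   0.  55. -75.]
grasp [ 32.  27.  -7.  94.   1.  49. -77.]
up [ 28.  37.  -8.  62.  10. 111. -80.]
seat [  12.   35.  -30.   67.    3.  108. -119.]
home [  12.   39.  -29.   76.    5.   97. -117.]
30 1
pre [ 52.  20. -30.  97.   9.  56.  98.]
grasp [ 48.  30. -31.  94.  16.  51.  91.]
up [ 41.  40. -34.  61.  21. 114.  90.]
seat [ 20.  39. -46.  67.  10. 109.  55.]
home [ 20.  43. -44.  75.  12.  98.  56.]
40 -1
pre [ 33.  23.  -9.  89.   4.  68. -78.]
grasp [ 30.  32.  -8.  84.   5.  64. -80.]
up None
seat None
home [  10.   46.  -25.   68.    1.  107. -116.]
40 1
pre [ 49.  26. -32.  88.  14.  70.  93.]
grasp [ 45.  36. -31.  83.  20.  66.  89.]
up None
seat None
home [ 18.  50. -43.  67.  10. 108.  55.]
```

Run:
```python
from h import *
import cv2
b=20
robot.move_to(list(tcp(rim+d*.085,40,b)),tool(b,40))
print(robot.line_to(list(tcp(rim,40,b)),tool(b,40),velocity=.12,f_stop=12))
print(robot.current_contact_force(),robot.current_tool_pos(),tcp(rim,40,b))
fingers.gripper_to(0.0,force=80); print("gap",robot.current_finger_gap()*85,robot.current_gripper_force(),robot.current_contact_force())
for n in("top","scene"):
    cv2.imwrite(f"pics/{n}g.png",vision.grab_frame(n)[:,:,::-1])
a=cv2.imread("pics/topg.png")[120:280,300:440];e=cv2.imread("pics/sceneg.png")[100:260,290:430]
cv2.imwrite("pics/g.png",cv2.resize(np.hstack([a,e]),None,fx=2.85,fy=2.85,interpolation=cv2.INTER_CUBIC))
print(robot.current_time_s())
```

```text
False
[ 1.05343295  0.17618862 -0.47440756] [ 0.56073431 -0.28129484  0.11646163] [ 0.56077677 -0.28091487  0.11603937]
gap 50.62545579809347 82.46979133458808 [-4.03569635  0.34771623  6.04813722]
3.9
```

View pics/g.png

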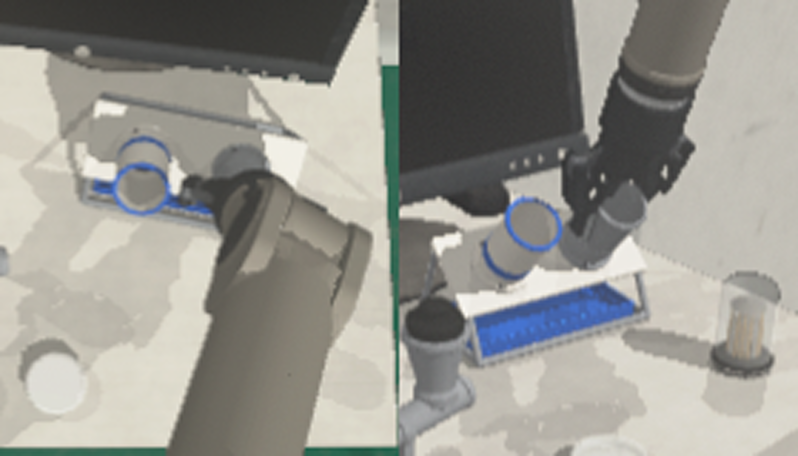

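The steel cup is gripped (gap 51 mm). In the picture it sits between the fingers with the white funnel untouched. Next I draw it out.

Run:
```python
from h import *
import cv2
b=20
robot.line_to(list(tcp(rim+d*.09,40,b)),tool(b,40),velocity=.1)
print(robot.current_finger_gap()*85,robot.current_contact_force())
robot.line_to(list(tcp(rim+d*.09+[-.03,0,.09],40,b)),tool(b,20),velocity=.15)
robot.move_to(list(tcp(np.array([m[0],m[1],.315]),0,b)),tool(b,0))
robot.pause(.3)
print(robot.current_finger_gap()*85,robot.current_contact_force(),robot.current_tool_pos(),robot.current_time_s())
for n in("top","scene"):
    cv2.imwrite(f"pics/{n}h.png",vision.grab_frame(n)[:,:,::-1])
a=cv2.imread("pics/toph.png")[130:270,190:310];e=cv2.imread("pics/sceneh.png")[130:270,190:310]
cv2.imwrite("pics/h.png",cv2.resize(np.hstack([a,e]),None,fx=3.3,fy=3.3,interpolation=cv2.INTER_CUBIC))
```

```text
50.601276164670956 [-0.28569862  0.23719436 -2.50509098]
50.214069148405095 [ 0.62148435 -0.29618409 -1.8395222 ] [0.49292424 0.07099922 0.28119193] 7.325
```

View pics/h.png

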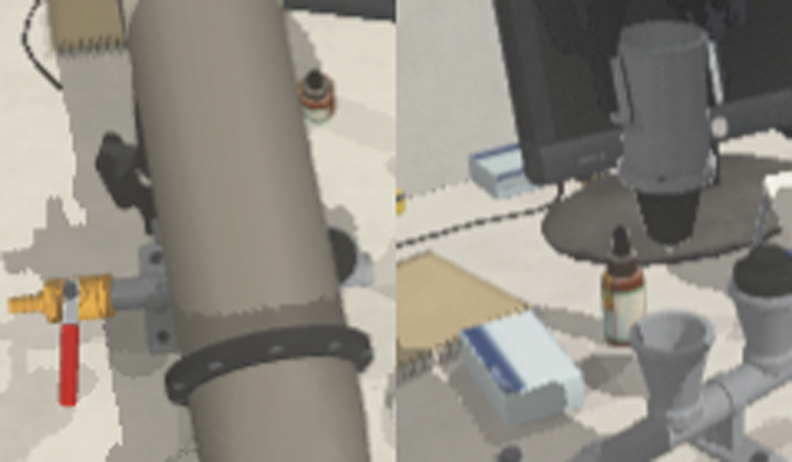

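The scene half shows the funnel held upright with its rim near (664,35), tip near (668,247), and the seat mouth at (672,330). The top view is blocked by the arm. I'll compare these with the projections.

Run:
```python
from fit import *
m=np.load("m.npy")
for z,l in((.315,"rim"),(.176,"tip"),(.227,"flange bottom"),(.115,"seat")):
    p=proj("scene",np.array([m[0],m[1],z])); print(l,p,"crop",(p-[190,130]+.5)*3.3+[396,0])
for dz in ([.01,0],[0,.01]):
    print((proj("scene",np.array([m[0]+dz[0],m[1]+dz[1],.176]))-proj("scene",np.array([m[0],m[1],.176])))*3.3)
```

```text
rim [270.30449966 141.30218193] crop [662.65484889  38.94720036]
tip [273.04299482 205.35935724] crop [671.6918829  250.33587888]
flange bottom [272.08908476 183.0103895 ] crop [668.54397971 176.58428534]
seat [274.11504434 230.5220623 ] crop [675.22964632 333.37280559]
[-9.32059989 -5.60075981]
[-13.01775838   4.81374201]
```

Run:
```python
from h import *
b=20; X=np.array([m[0],m[1],0])
def st(l): print(l,np.round(robot.current_tool_pos(),4),np.round(robot.current_contact_force(),1),np.round(robot.current_torque(),2),round(robot.current_finger_gap()*85,2),robot.current_time_s())
print("home tcp",tcp(X+[0,0,.208],0,b))
print(robot.line_to(list(tcp(X+[0,0,.222],0,b)),tool(b,0),velocity=.08,f_stop=15)); st("a")
print(robot.line_to(list(tcp(X+[0,0,.200],0,b)),tool(b,0),velocity=.03,f_stop=15)); st("b")
```

```text
home tcp [0.4927655  0.07195497 0.17412061]
False
a [0.4932 0.072  0.1887] [ 0.1 -0.4 -0.9] [-0.08 -0.5  -0.04] 50.3 8.7417
True
b [0.4929 0.0733 0.1737] [ 0.7 -0.2  3.2] [-0.02 -0.23  0.08] 50.77 9.2833
```

Run:
```python
from h import *
import cv2
b=20
def st(l): print(l,np.round(robot.current_tool_pos(),4),np.round(robot.current_contact_force(),1),np.round(robot.current_torque(),2),round(robot.current_finger_gap()*85,2),robot.current_time_s())
p=np.array(robot.current_tool_pos())
print(robot.line_to(list(p-[0,0,.012]),velocity=.02,f_stop=35)); st("c"); robot.pause(.3); st("d")
cv2.imwrite("pics/sp.png",cv2.resize(vision.grab_frame("scene")[150:290,200:340,::-1],None,fx=4,fy=4,interpolation=cv2.INTER_CUBIC))
```

```text
True
c [0.4929 0.0733 0.1736] [ 0.  -0.2  3.6] [-0.02 -0.07  0.03] 50.74 9.675
d [0.4929 0.0733 0.1736] [ 0.4 -0.6  5.3] [-0.09 -0.06  0.09] 50.73 9.975
```

View pics/sp.png

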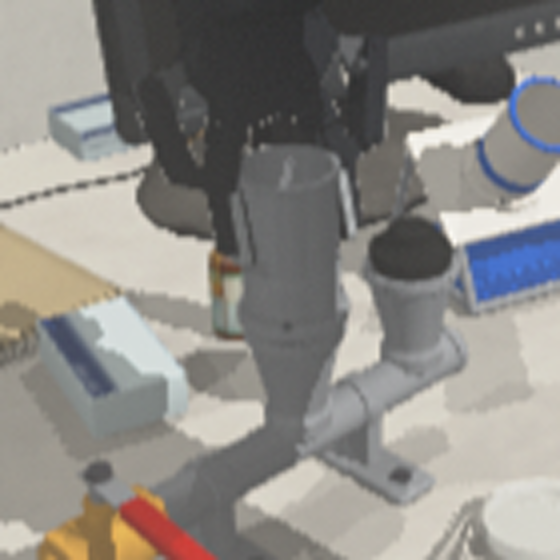

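The stopper is home: the flange sits just over the seat mouth near (290,335), and TCP z is within 0.5 mm of the expected value under a 35 N push. I'll release it, retreat, and approach the lever.

```bash
cat >> h.py <<'E'
def lev(a,r=.07,z=.084):
    q=m[2]+np.pi-a; L=np.array([np.cos(q),np.sin(q),0])
    P=np.array([m[0]-np.sin(m[2])*.13,m[1]+np.cos(m[2])*.13,z])+r*L
    return list(P),list(ori(np.array([0,0,-1.]),np.array([L[1],-L[0],0])))
E
python3 - <<'E'
from h import *
import cv2
b=20
def st(l): print(l,np.round(robot.current_tool_pos(),4),np.round(robot.current_contact_force(),1),round(robot.current_finger_gap()*85,2),robot.current_time_s())
fingers.gripper_to(1.0); st("open")
p=np.array(robot.current_tool_pos()); a=np.radians(-b); z=np.array([c*np.sin(a),s*np.sin(a),-np.cos(a)])
robot.line_to(list(p-.12*z),velocity=.15); st("ret")
P,o=lev(.095,z=.26); robot.move_to(P,o)
fingers.gripper_to(.6); st("hover")
P,o=lev(.095); print(robot.line_to(P,o,velocity=.12,f_stop=8)); st("down")
cv2.imwrite("pics/sl.png",cv2.resize(vision.grab_frame("scene")[160:320,190:340,::-1],None,fx=3.7,fy=3.7,interpolation=cv2.INTER_CUBIC))
E
```

```text
open [0.4925 0.0734 0.1728] [-0.7  0.  -0.4] 85.19 10.4667
ret [0.5321 0.0651 0.2848] [-0.3  0.6 -0.8] 84.95 11.4167
hover [0.4111 0.2012 0.26  ] [-0.1  0.6 -0.2] 50.84 14.2583
False
down [0.4117 0.2016 0.0846] [-0.4 -0.1  1. ] 51.07 15.875
```

View pics/sl.png

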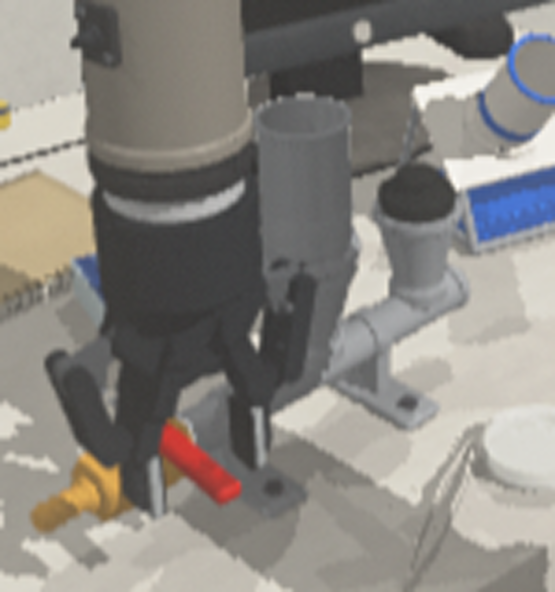

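The funnel stands upright in the seat, and the red lever lies between the two fingertips (around 195,465). Next I close on it and swing.

Run:
```python
from h import *
import cv2
def st(l): print(l,np.round(robot.current_tool_pos(),4),np.round(robot.current_contact_force(),1),round(robot.current_finger_gap()*85,2),robot.current_time_s())
fingers.gripper_to(0.0,force=20); st("grip")
for a in np.linspace(.095,1.571,11)[1:]:
    P,o=lev(a)
    r=robot.line_to(P,o,velocity=.08,f_stop=30)
    if r or a>1.4: st((round(a,2),r))
    if r: break
else:
    # push on against the stop
    P,o=lev(1.67); print(robot.line_to(P,o,velocity=.04,f_stop=12)); st("stop")
```

```text
grip [0.4113 0.2017 0.0843] [0.2 0.3 1.5] 14.22 16.3333
(np.float64(1.42), False) [0.4632 0.2686 0.0842] [-3.2  1.1  8.5] 14.45 19.0333
(np.float64(1.57), False) [0.4723 0.2702 0.0841] [-5.4 -0.3  9.8] 14.48 19.3333
True
stop [0.4724 0.2699 0.0841] [-3.2 -2.   6.4] 14.22 19.5417
```

Run:
```python
from h import *
import cv2
def st(l): print(l,np.round(robot.current_tool_pos(),4),np.round(robot.current_contact_force(),1),round(robot.current_finger_gap()*85,2),robot.current_time_s())
p=np.array(robot.current_tool_pos())
print(robot.line_to(list(p+[.01,0,0]),velocity=.03,f_stop=25)); st("push")
fingers.gripper_to(.5); st("open")
p=np.array(robot.current_tool_pos()); robot.line_to(list(p+[0,0,.2]),velocity=.2)
P,o=lev(1.2,z=.33,r=.07); robot.move_to([.3,-.2,.35],o); st("away")
a=vision.grab_frame("top");e=vision.grab_frame("scene")
v=np.hstack([a[150:270,180:310,::-1],e[190:310,190:320,::-1]])
cv2.imwrite("pics/f.png",cv2.resize(v,None,fx=3,fy=3,interpolation=cv2.INTER_CUBIC))
```

```text
False
push [0.4729 0.2699 0.0838] [-16.7  -1.6  16.5] 14.76 20.025
open [0.4832 0.2685 0.0836] [ 0.5 -0.5  1.1] 42.36 20.4083
away [ 0.3006 -0.1993  0.3498] [ 0.7  0.1 -0.2] 42.44 23.4
```

View pics/f.png

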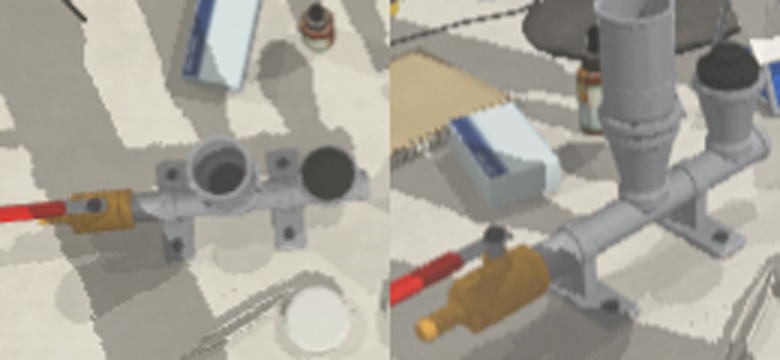

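The lever lies in line with the pipe: in the top half it runs from (95,205) to (0,214), parallel to the header. The funnel stands upright with its flange at the seat mouth, and nothing else has moved.

```bash
python3 -c "
from station import workorder
print(workorder.close_job())"
```

```text
the job is handed in; nothing more can be done
None
```

The job is handed in: the steel funnel is fully home and upright in the open seat, the valve lever is hard against its open stop in line with the pipe, and the white funnel was left in the rack. The arm finished clear at about 23 s.

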